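# Draw out the sprung length gauge to its mark and hold it

### The job

In the low open-topped plywood cupboard on the table there is a sprung telescoping length gauge. First swing the cupboard door wide open by its upright handle, with the rod still home; then grip the rod's spool handle and pull it out against its spring until the rod's pointer lines up with the length mark that is set on the rail beside it. Finish while holding it steady there (do not let go, the potter takes the length off it), with the door left open, the mark where it was set and the other things on the table left alone.

Things in the scene. Friction and masses are not known exactly. Their poses are not given: they have to be found in the camera images.
- gauge: Plywood cupboard, fixed (place and yaw vary), 220 wide (y), x -100 to +120, on feet 30 high, walls to 130 above table, 8 thick, 204 clear inside, no roof. Origin at table height under the rod's axis; -x is the doorway side, facing the robot; +y its left. Its fixed barrel, 33 thick, spans x = +20 to +112. The mark's rail lies at y = +71 to +85, top 60 above table.
- door (a joint): Door angle about its upright hinge at the cupboard's left front edge: 0 shut, grows as it swings towards the robot and leftwards (clockwise seen from above), stop at 1.75 rad; may start a little ajar; stays where left. Wide open means 1.2 rad or more. Light wood panel 212 wide, 10 thick, from 43 to 129 above the table.
- door_handle (a point): Point to grip on the door's handle: an upright round steel peg, diameter 10, free at the top, 32 mm clear before the door's outer face and 165 mm from the hinge. The point is on the peg's axis, 116 above the table; the peg spans 74 to 139 above the table. x: into the door (at right angles to it), y: along the door towards its hinge, z up.
- door_hinge (a point): The door's hinge axis, at 86 above the table; the handle point moves round it on a circle. In the door's axes the peg lies at x = -47, y = -165 from the hinge axis.
- rod: The sprung rod; its axis is level along the cupboard's x. Origin on its axis at 115 mm above the table, right over the cupboard's origin when the rod is home. Pulls out 0 to 88 mm towards the cupboard's -x; an inner spring draws it back with 3 N when home, rising by 1 N for each 10 mm.
- grip (a point): Middle of the rod's spool handle: a level cylinder of diameter 18, 40 long along the cupboard's x, between flanges of diameter 26; 115 above the table; grip it across from above (fingers on its +y and -y sides). Home: at x = -45 in the cupboard, 55 behind the doorway. Beside it, all inside the walls is lower than 81 above the table, save the rod's pointer arm, 51 further back.
- pointer (a point): Outer end of the rod's pointer: a steel blade 4 thick at the end of a cranked arm on the rod's left, 76 above the table. It moves with the rod. Rod home: x = +6 mm in the cupboard's frame.
- mark (a point): End of the length mark's fin: a steel blade 4 thick on a rider on the scale rail, 76 above the table, facing the pointer's end, 4 mm apart sideways when level. The rider's place along the rail (45 to 75 mm of pull from home) varies; friction holds it. Axes as the cupboard; the rod is at its length when pointer and mark have the same x in the cupboard's frame.
- jar_iron: Screw-top jar 52 mm across, 52 high, in the right rear corner of the cupboard. Origin under its middle.
- tea_mug: White mug 78 mm across, 97 high, on the table. Origin under its middle.
- water_dropper: Small celadon water dropper 46 mm across, 38 high, on the table. Origin under its middle.
- jar_green: Screw-top jar 46 mm across, 55 high, on the table to the right of the cupboard. Origin under its middle.
- masking_tape: Roll of masking tape 104 mm across, 25 high, lying flat. Origin under its middle.

How it is judged (in metres and radians):
On the way:
1. the door stands wide open (1.2 rad or more) while the rod is still home (value of joint door above 1.2 rad and x of pointer in the frame of gauge above 0 m), for 0.2 s.
At the end, for the whole second after the job is handed in: The fingers hold the rod (over 3 N) still, its pointer within 5 mm of the length mark along the rod; the door is open by at least 1.2 rad; the mark has moved less than 5 mm and the other things less than 30 mm (x of pointer in the frame of mark between -0.005 and 0.005 m and linear speed of rod below 0.01 m/s and contact force between the fingers and rod above 3 N and value of joint door above 1.2 rad and distance of mark from where it was at the start of the episode below 0.005 m and distance of each of tea_mug, water_dropper, jar_green, masking_tape, jar_iron from where it was at the start of the episode below 0.03 m); the arm keeps its last pose, push and grip.
It fails at once if the length mark was pushed off its setting (5 mm) (distance of mark from where it was at the start of the episode above 0.005 m).
It fails at once if a bystander was moved by more than 30 mm (distance of any of tea_mug, water_dropper, jar_green, masking_tape, jar_iron from where it was at the start of the episode above 0.03 m).
It also fails if it takes over 51 s, if anything falls off the work surface, if the arm or the gripper's body presses on something with over 40 N, if the wrist force passes 120 N, or if a joint passes its speed limit or range.

### The arm

A 7-joint arm with a two-finger parallel gripper is mounted at the origin on the work surface; the furniture and walls round the work are solid. World frame = base frame: x ahead of the robot, y to its left, z up, the work surface at z = 0. Lengths are in m, angles in degrees, forces in N, time in s.
With the tool pointing down it reaches from about 0.425 to 0.875 m from the base axis. Payload 4.7 kg.
Tool frame: the origin (TCP) lies midway between the tips of the shut fingers; the grasp point (between the pads) lies 19 mm behind it (env.grip_point_offset is the distance from the TCP to the grasp point, in m); z points along the fingers, y is the line along which they close (so a half turn about z gives the same grasp; the last joint's range is limited). The gripper opens to 87 mm and grips with 3 to 60 N. Pads are 19 mm wide; open, the fingers measure 117 mm over their backs; the gripper's body (75 mm by 190 mm) begins 51 mm behind the grasp point.
Start: joints at [-72.875, 18.392, -4.016, 83.108, 1.295, 78.541, -3.26], TCP at [0.183, 0.624, 0.223] pointing down, gripper open.
Joint ranges: [-163.93, 163.93], [-17.29, 119.83], [-79.2, 71.16], [3.27, 140.29], [-89.18, 269.18], [5.43, 117.66], [-154.24, 154.24]. Speed limits (degrees/s): [147.25, 147.25, 180, 180, 180, 180, 180].

### API

Orientations are given as [roll, pitch, yaw] about the fixed x, y, z axes, in that order (R = Rz(yaw) Ry(pitch) Rx(roll)).
In Python, from cell import env gives the robot as it stands.
- The arm moves only by the shell command python3 -m jog 'ROWS' [FORCE]. ROWS is JSON, a list of rows, each a list of 7 numbers: the shift along the tool's x, y, z in m, then the turn, a rotation vector about the tool's x, y, z in rad, then the finger opening in m, from 0 to 0.087. A call has 1 to 12 rows; each row shifts and turns the commanded pose from where the row before left it, along the tool's axes as they then stand; what a row does not reach is not made up. A row lasts 1/12 s, in which the tool goes at most 41.7 mm and 7.16 degrees, less where a joint would pass 70% of its speed; a pose out of reach is approached as far as the arm can. A call is refused whole if a number of a shift passes 0.0417 or a number of a turn 0.125, either way. A call with a gripper value outside its range is refused whole. The fingers move at their own pace and stop on an object; FORCE is the grip in N (left out, the last holds). Time passes only in rows, so rows that do not move let the fingers close. It gives the time, the measured TCP pose, the force, the opening and the grip force at its end, in the units of the state.
- env.get_obs(): the state, without advancing time (a new reading comes with each control period).
- env.read_camera(name): name is "scene" or "top"; returns the picture (400x640x3 uint8, blue, green, red); there is no depth.
- env.get_calibration(name): a dict with "fov_y" (degrees; the focal length in pixels is half the picture's height over the tangent of half this angle, whatever the lens; pixels are square), "cx", "cy" (the principal point, pixels), "k1" (the pictures are not rectified: a ray, as slopes to the right and down, at radius r is drawn at 1 + k1 r^2 times it, then the intrinsics apply), "pose" (4x4, takes a point from camera to world coordinates). Camera axes: x right, y up, looking along -z (the intrinsics and any distortion apply to the point x, -y, -z); pixel columns grow to the right and rows downward; lengths in m; the calibration is good to about 2 mm. A picture is of the moment at which its call begins. get_calibration takes no time and is no camera call.
- env.sign_off(): hands the job in; it is judged then, once.
The state is a dict: "time_s": time; "qpos": joint angles; "joint_velocities": joint speeds; "effort": joint torques, N m; "tool_pos": TCP position; "tool_rot": TCP orientation; "force": force on the tool from outside, world axes, zero at the start; "wrist_torque": the same for the moment, N m; "grip_width": finger opening in m; "grasp_force": force on a finger pad.
Only numpy, scipy, OpenCV 4.12 (cv2) and the standard library are available. Lean on these libraries where they do the work, as an engineer would, in place of code of your own. Each camera call takes 0.05 s, during which the arm holds its last target. There are 200 camera calls.

## Working session

There is one attempt and no reset: what is moved stays moved. The work goes in short steps, Python scripts to look and compute and a shell command to move; the robot and the scene stay as the last step left them, time stands still between calls to the robot, and variables do not carry over. Pictures are saved under pics/ and viewed, at most 10 in all, crops included, and the job is handed in when it is done.

```bash
ls; mkdir -p pics; cat > h.py <<'E'
import numpy as np, cv2
from cell import env
def cal(n):
    c=env.get_calibration(n); f=200/np.tan(np.radians(c["fov_y"])/2)
    return f,c["cx"],c["cy"],c["k1"],np.array(c["pose"])
def proj(n,P):
    f,cx,cy,k1,T=cal(n); P=np.atleast_2d(P)
    p=(P-T[:3,3])@T[:3,:3]; s=np.c_[p[:,0],-p[:,1]]/(-p[:,2:3])
    s=s*(1+k1*(s**2).sum(1,keepdims=True)); return s*f+[cx,cy]
def ray(n,uv):
    f,cx,cy,k1,T=cal(n); d=(np.array(uv,float)-[cx,cy])/f; s=d.copy()
    for _ in range(20): s=d/(1+k1*(s@s))
    v=T[:3,:3]@np.array([s[0],-s[1],-1]); return T[:3,3],v/np.linalg.norm(v)
def atz(n,uv,z):
    o,v=ray(n,uv); return o+v*(z-o[2])/v[2]
E
python3 - <<'E'
from h import *
for n in("scene","top"):
    cv2.imwrite(f"pics/{n}0.png",env.read_camera(n)); c=env.get_calibration(n); print(n,c["fov_y"],c["k1"],np.round(c["pose"],3).tolist())
print(env.get_obs())
E
```

```text
pics
scene 49.66658724563587 0.026459181835522882 [[0.861, 0.405, -0.308, 0.236], [-0.508, 0.677, -0.533, -0.502], [-0.007, 0.615, 0.788, 0.959], [0.0, 0.0, 0.0, 1.0]]
top 46.11646251531368 -0.031116931061731024 [[-0.007, 0.986, -0.165, 0.355], [-1.0, -0.01, -0.015, 0.095], [-0.017, 0.165, 0.986, 1.414], [0.0, 0.0, 0.0, 1.0]]
{'time_s': 0.1, 'qpos': array([-72.87415304,  18.43534578,  -4.01610713,  83.16921488,
         1.29531137,  78.54088139,  -3.26122235]), 'joint_velocities': array([ 0.09562096, -0.1123594 ,  0.05702239, -0.25388143, -0.00025714,
       -0.08577267, -0.03425088]), 'effort': array([-4.64417353e-04, -4.92566729e+01, -4.06073034e-01, -3.13399673e+01,
       -6.41439389e-02,  3.94294644e-02,  6.91258856e-05]), 'tool_pos': array([0.18253046, 0.62331714, 0.22155351]), 'tool_rot': array([-1.79899812e+02,  5.64821276e-03,  1.63683167e+02]), 'force': array([ 0.0482383 ,  0.18772616, -0.45657302]), 'wrist_torque': array([ 0.0153397 ,  0.02394092, -0.05049755]), 'grasp_force': 0.0, 'grip_width': 0.08689942070063873}
```

View pics/top0.png

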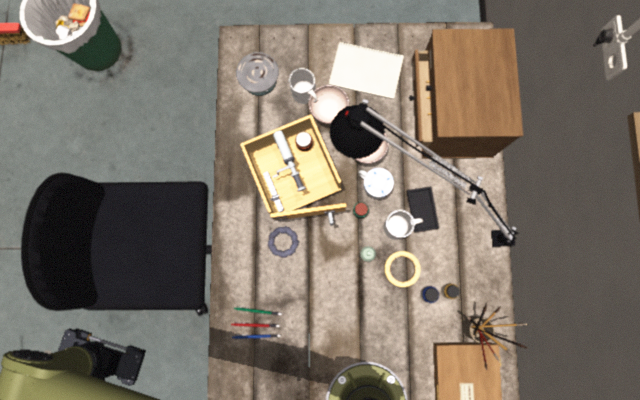

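View pics/scene0.png

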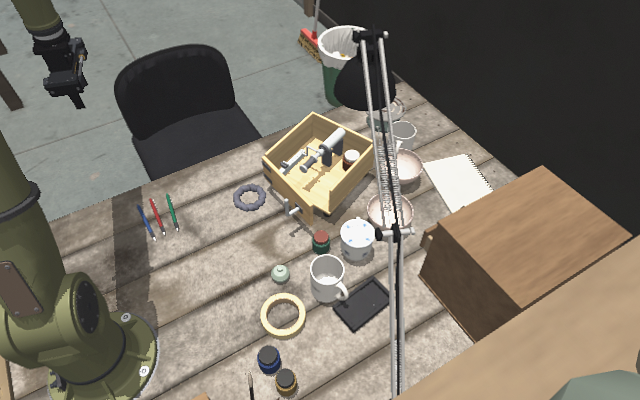

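```bash
python3 - <<'E'
import cv2
a=cv2.imread("pics/top0.png")[105:240,230:400]; cv2.imwrite("pics/t1.png",cv2.resize(a,None,fx=4.4,fy=4.4,interpolation=cv2.INTER_CUBIC))
a=cv2.imread("pics/scene0.png")[100:250,225:405]; cv2.imwrite("pics/s1.png",cv2.resize(a,None,fx=4,fy=4,interpolation=cv2.INTER_CUBIC))
E
```

```text
(no output)
```

View pics/t1.png

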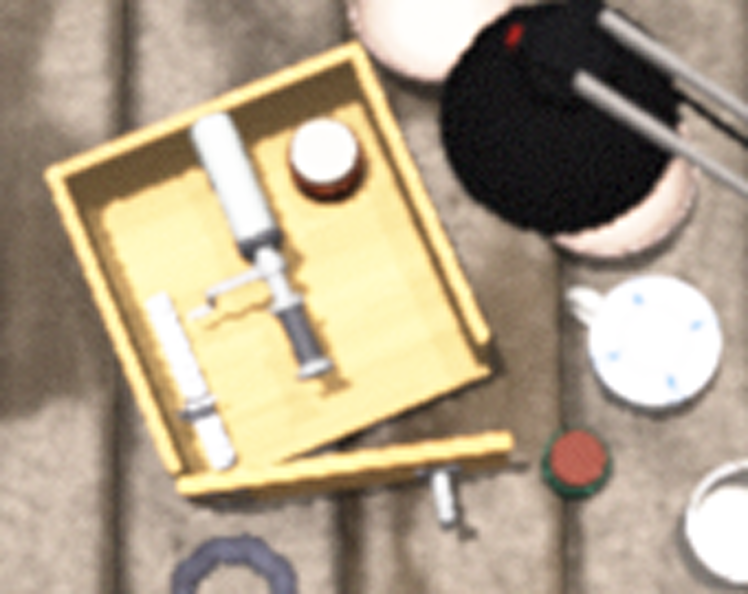

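View pics/s1.png

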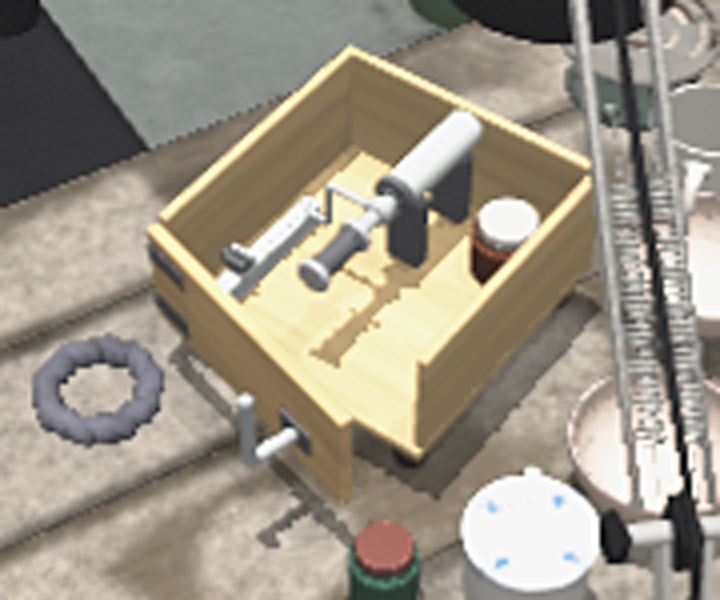

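```bash
cat > fit.py <<'E'
from h import *
from scipy.optimize import least_squares
t=lambda u,v:(230+(u+.5)/4.4-.5,105+(v+.5)/4.4-.5)
s=lambda u,v:(225+(u+.5)/4-.5,100+(v+.5)/4-.5)
L=[(.12,.11,.13),(.12,-.11,.13),(-.1,.11,.13),(-.1,-.11,.13)]
obs=[("top",t(48,173),L[0]),("top",t(357,42),L[1]),("top",t(490,342),L[3]),("top",t(172,472),L[2]),
("scene",s(350,45),L[0]),("scene",s(595,170),L[1]),("scene",s(420,363),L[3]),
("top",t(300,337),(-.045,0,.124)),("scene",s(338,250),(-.045,0,.115)),
("top",t(195,315),(.006,.067,.076))]
def R(a): return np.array([[np.cos(a),-np.sin(a)],[np.sin(a),np.cos(a)]])
def w(p,P): return np.r_[p[:2]+R(p[2])@P[:2],P[2]]
res=lambda p:np.concatenate([proj(n,w(p,np.array(P)))[0]-uv for n,uv,P in obs])
r=least_squares(res,[.65,.1,.4],loss='soft_l1'); p=r.x
print("gauge",p[:2],np.degrees(p[2])); print(np.round(res(p).reshape(-1,2),1).tolist())
def cup(n,uv,z): return R(p[2]).T@(atz(n,uv,z)[:2]-p[:2])
def tri(a,b):
    (o1,v1),(o2,v2)=ray("top",a),ray("scene",b); k=np.linalg.lstsq(np.c_[v1,-v2],o2-o1,rcond=None)[0]
    return (o1+v1*k[0]+o2+v2*k[1])/2, np.linalg.norm(o1+v1*k[0]-o2-v2*k[1])
E
python3 - <<'E'
from fit import *
print("rider top",cup("top",t(197,407),.07),"fin",cup("top",t(218,402),.076),"rider sc",cup("scene",s(237,257),.07))
print("pointer top",cup("top",t(195,315),.076),"sc",cup("scene",s(327,215),.076))
pt=atz("top",t(448,522),.139);ps=atz("scene",s(246,396),.139); print("pegtop",pt,ps)
print("tri",tri(t(448,522),s(246,396)))
for a in(pt,ps): print("cup",R(p[2]).T@(a[:2]-p[:2]))
# door angle from peg, hinge ~ (-.1,.106)
for hx in(-.1,-.103):
  d=R(p[2]).T@((pt+ps)[:2]/2-p[:2])-[hx,.106]; print(np.linalg.norm(d),np.hypot(.047,.165), np.degrees(np.arctan2(-.165,-.047)-np.arctan2(d[1],d[0])))
print("door free corner",cup("top",t(512,442),.129), "hinge end",cup("top",t(180,490),.129))
lt=[atz("top",(357,130),z).round(3).tolist() for z in(.2,.3,.4,.5)]; print(lt,[atz("scene",(362,85),z).round(3).tolist() for z in(.2,.3,.4,.5)])
print("jar",atz("top",t(577,457),.055),"tape",atz("top",(403,268),.025),"dropper",atz("top",(368,254),.03))
E
```

```text
gauge [0.66957703 0.20556505] 22.541883785656786
[[-0.5, -1.2], [0.6, -0.7], [0.8, 0.3], [-0.0, 1.4], [-0.3, -1.1], [2.9, -1.0], [0.0, 0.7], [0.2, -0.7], [-1.3, 0.8], [-2.6, 0.8]]
rider top [-0.05156523  0.08132092] fin [-0.05516351  0.06703565] rider sc [-0.05453119  0.07775868]
pointer top [0.00519916 0.05910648] sc [0.01109434 0.04817263]
pegtop [0.50469535 0.09560353 0.139     ] [0.51199295 0.09348468 0.139     ]
tri (array([0.50837922, 0.09452146, 0.13864208]), np.float64(0.00755132226548939))
cup [-0.19443935 -0.03835158]
cup [-0.18851157 -0.04310614]
0.1729078342582366 0.17156339936011994 16.041209175729787
0.17133962291595203 0.17156339936011994 15.18986936728426
door free corner [-0.16257786 -0.095682  ] hinge end [-0.10880353  0.10822111]
[[0.749, 0.024, 0.2], [0.716, 0.03, 0.3], [0.684, 0.036, 0.4], [0.652, 0.042, 0.5]] [[0.871, 0.299, 0.2], [0.787, 0.193, 0.3], [0.704, 0.088, 0.4], [0.62, -0.018, 0.5]]
jar [0.55715544 0.00954248 0.055     ] tape [ 0.38444405 -0.11239047  0.025     ] dropper [ 0.42586674 -0.0106083   0.03      ]
```

```bash
cat >> h.py <<'E'
def go(x,y,z,yaw=None):
    o=env.get_obs(); psi=np.radians(o["tool_rot"][2]); d=np.array([x,y,z])-o["tool_pos"]
    print("pos",o["tool_pos"].round(4),"rot",o["tool_rot"].round(2),"t",round(o["time_s"],2),"F",o["force"].round(1),"w",round(o["grip_width"],4),"q7",round(o["qpos"][6],1))
    print("tool shift",round(d[0]*np.cos(psi)+d[1]*np.sin(psi),4),round(d[0]*np.sin(psi)-d[1]*np.cos(psi),4),round(-d[2],4), None if yaw is None else "turn z %.3f"%np.radians(-((yaw-o["tool_rot"][2]+180)%360-180)))
E
python3 -m jog '[[-0.0288,-0.026,0,0,0,0,0.07],[-0.0288,-0.026,0,0,0,0,0.07],[-0.0288,-0.026,0,0,0,0,0.07],[-0.0288,-0.026,0,0,0,0,0.07],[-0.0288,-0.026,0,0,0,0,0.07],[-0.0288,-0.026,0,0,0,0,0.07],[-0.0288,-0.026,0,0,0,0,0.07],[-0.0288,-0.026,0,0,0,0,0.07],[-0.0288,-0.026,0,0,0,0,0.07],[-0.0288,-0.026,0,0,0,0,0.07],[-0.0288,-0.026,0,0,0,0,0.07],[-0.0288,-0.026,0,0,0,0,0.07]]' 30
python3 -c "
from h import *
go(.509,.0946,.2,187)
print(atz('top',(400,223),.097))"
```

```text
time_s: 1.1
tool_pos: [0.4271, 0.2254, 0.2224]
tool_rot: [180.0, -0.0, 163.7]
force: [0.8, 0.4, -0.4]
grip_width: 0.0701
grasp_force: 0.0
pos [0.4271 0.2254 0.2224] rot [ 1.7999e+02 -1.0000e-02  1.6369e+02] t 1.1 F [ 0.8  0.4 -0.4] w 0.0701 q7 42.2
tool shift -0.1153 -0.1025 0.0224 turn z -0.407
[ 0.50851456 -0.09742266  0.097     ]
```

```bash
python3 -m jog '[[-0.0288,-0.0256,0.005,0,0,0,0.06],[-0.0288,-0.0256,0.005,0,0,0,0.06],[-0.0288,-0.0256,0.005,0,0,0,0.06],[-0.0289,-0.0257,0.007,0,0,0,0.06],[0,0,0,0,0,-0.1018,0.06],[0,0,0,0,0,-0.1018,0.06],[0,0,0,0,0,-0.1018,0.06],[0,0,0,0,0,-0.1018,0.06],[0,0,0,0,0,0,0.06],[0,0,0,0,0,0,0.06]]' 30
python3 -c "
from h import *
go(.509,.0946,.101,187)"
```

```text
time_s: 1.93
tool_pos: [0.5083, 0.0965, 0.2003]
tool_rot: [-180.0, -0.0, -173.1]
force: [1.3, 0.1, 0.9]
grip_width: 0.0599
grasp_force: 0.0
pos [0.5083 0.0965 0.2003] rot [-1.8000e+02 -3.0000e-02 -1.7315e+02] t 1.93 F [1.3 0.1 0.9] w 0.0599 q7 84.3
tool shift -0.0005 -0.0019 0.0993 turn z -0.003
```

```bash
python3 -m jog '[[-0.0005,-0.0019,0.02,0,0,0,0.06],[0,0,0.02,0,0,0,0.06],[0,0,0.015,0,0,0,0.06],[0,0,0.012,0,0,0,0.06],[0,0,0.012,0,0,0,0.06],[0,0,0.01,0,0,0,0.06],[0,0,0.01,0,0,0,0.06],[0,0,0,0,0,0,0.06]]' 30
python3 - <<'E'
from h import *
go(.509,.0946,.101,187)
a=env.read_camera("scene")[130:250,225:345]; b=env.read_camera("top")[130:250,260:380]
cv2.imwrite("pics/d1.png",cv2.resize(np.hstack([a,b]),None,fx=3.3,fy=3.3,interpolation=cv2.INTER_CUBIC))
E
```

```text
time_s: 2.6
tool_pos: [0.5081, 0.0945, 0.0996]
tool_rot: [-180.0, -0.2, -173.0]
force: [-1.0, 0.3, 0.3]
grip_width: 0.06
grasp_force: 0.0
pos [0.5081 0.0945 0.0996] rot [-1.7996e+02 -1.7000e-01 -1.7301e+02] t 2.6 F [-1.   0.3  0.3] w 0.06 q7 87.0
tool shift -0.0009 0.0 -0.0014 turn z -0.000
```

View pics/d1.png

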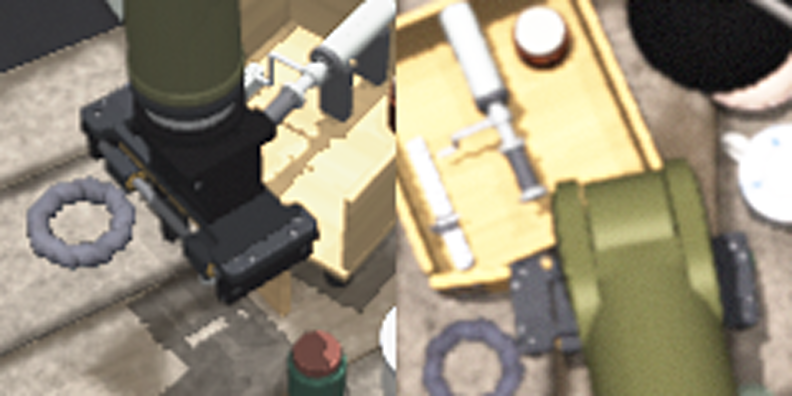

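The gripper hides the peg in both views. The door and rod haven't moved, and nothing is touching. I'll close the fingers and check that the width matches the 10 mm peg.

```bash
python3 -m jog '[[0,0,0,0,0,0,0.0],[0,0,0,0,0,0,0],[0,0,0,0,0,0,0],[0,0,0,0,0,0,0],[0,0,0,0,0,0,0],[0,0,0,0,0,0,0]]' 30
python3 - <<'E'
from fit import *
go(.509,.0946,.101)
# arc: tool rows in its own frame, rotating with door. hinge estimated
H=np.r_[p[:2]+R(p[2])@[-.102,.106]]; q=env.get_obs()["tool_pos"][:2]
print("H",H,"r",np.linalg.norm(q-H)); v=R(p[2]).T@(q-H); print("theta",np.degrees(np.arctan2(-.165,-.047)-np.arctan2(v[1],v[0])))
psi=np.radians(env.get_obs()["tool_rot"][2]); 
for dth in(3,5):
  dq=R(-np.radians(dth))@(q-H)-(q-H); print(dth,dq@[np.cos(psi),np.sin(psi)],dq@[np.sin(psi),-np.cos(psi)],"turn",np.radians(dth))
for a in (50,55,58,60,65): print(a,(H+R(-np.radians(a))@(q-H)).round(3),np.linalg.norm(H+R(-np.radians(a))@(q-H)).round(3))
E
```

```text
time_s: 3.2
tool_pos: [0.5094, 0.0948, 0.1018]
tool_rot: [180.0, 0.0, -173.0]
force: [0.1, -1.0, 0.7]
grip_width: 0.028
grasp_force: 0.0
gauge [0.66957703 0.20556505] 22.541883785656786
[[-0.5, -1.2], [0.6, -0.7], [0.8, 0.3], [-0.0, 1.4], [-0.3, -1.1], [2.9, -1.0], [0.0, 0.7], [0.2, -0.7], [-1.3, 0.8], [-2.6, 0.8]]
pos [0.5094 0.0948 0.1018] rot [ 1.7999e+02  2.0000e-02 -1.7298e+02] t 3.2 F [ 0.1 -1.   0.7] w 0.028 q7 87.0
tool shift 0.0004 -0.0001 0.0008 None
H [0.53473386 0.26436401] r 0.17148324202430257
theta 15.145263595133684
3 0.008584643211334108 0.002627751834597633 turn 0.05235987755982989
5 0.014226235643665616 0.004627683870864942 turn 0.08726646259971647
50 [0.389 0.175] 0.426
55 [0.381 0.188] 0.425
58 [0.377 0.196] 0.425
60 [0.375 0.202] 0.426
65 [0.37  0.216] 0.429
```

```bash
python3 -m jog '[[0,0,0,0,0,0,0.0],[0,0,0,0,0,0,0],[0,0,0,0,0,0,0],[0,0,0,0,0,0,0],[0,0,0,0,0,0,0]]' 30
```

```text
time_s: 3.62
tool_pos: [0.5093, 0.0953, 0.1016]
tool_rot: [180.0, 0.0, -173.0]
force: [-0.3, 1.6, -0.7]
grip_width: 0.0092
grasp_force: 30.0
```

```bash
python3 -m jog '[[0.0043,0.0012,0,0,0,0.026,0],[0.0086,0.0026,0,0,0,0.0524,0],[0.0086,0.0026,0,0,0,0.0524,0],[0.0086,0.0026,0,0,0,0.0524,0],[0.0086,0.0026,0,0,0,0.0524,0],[0.0086,0.0026,0,0,0,0.0524,0],[0.0086,0.0026,0,0,0,0.0524,0],[0.0086,0.0026,0,0,0,0.0524,0],[0.0086,0.0026,0,0,0,0.0524,0],[0.0086,0.0026,0,0,0,0.0524,0],[0,0,0,0,0,0,0]]'
python3 -c "
from fit import *
o=env.get_obs();H=np.array([.5347,.2644]);q=o['tool_pos'][:2];print(np.linalg.norm(q-H));v=R(p[2]).T@(q-H); print('theta',np.degrees(np.arctan2(-.165,-.047)-np.arctan2(v[1],v[0])))"
```

```text
time_s: 4.53
tool_pos: [0.4306, 0.1286, 0.1016]
tool_rot: [179.9, -0.0, 158.5]
force: [2.7, 3.2, -4.5]
grip_width: 0.009
grasp_force: 30.0
gauge [0.66957703 0.20556505] 22.541883785656786
[[-0.5, -1.2], [0.6, -0.7], [0.8, 0.3], [-0.0, 1.4], [-0.3, -1.1], [2.9, -1.0], [0.0, 0.7], [0.2, -0.7], [-1.3, 0.8], [-2.6, 0.8]]
0.17111825715599022
theta 44.11457079355532
```

```bash
python3 -m jog '[[0.0086,0.0026,0,0,0,0.0524,0],[0.0086,0.0026,0,0,0,0.0524,0],[0.0086,0.0026,0,0,0,0.0524,0],[0.0086,0.0026,0,0,0,0.0524,0],[0.0086,0.0026,0,0,0,0.0524,0],[0.0086,0.0026,0,0,0,0.0524,0],[0.0086,0.0026,0,0,0,0.0524,0],[0.0086,0.0026,0,0,0,0.0524,0],[0.0086,0.0026,0,0,0,0.0524,0],[0.0086,0.0026,0,0,0,0.0524,0],[0.0086,0.0026,0,0,0,0.0524,0],[0.0086,0.0026,0,0,0,0.0524,0]]'
python3 -m jog '[[0,0,0,0,0,0,0],[0,0,0,0,0,0,0]]'
python3 - <<'E'
from fit import *
o=env.get_obs();H=np.array([.5347,.2644]);q=o['tool_pos'][:2];print(np.linalg.norm(q-H));v=R(p[2]).T@(q-H); print('theta',np.degrees(np.arctan2(-.165,-.047)-np.arctan2(v[1],v[0])))
a=env.read_camera("scene")[100:250,205:365]; b=env.read_camera("top")[110:260,230:390]
cv2.imwrite("pics/d2.png",cv2.resize(np.hstack([a,b]),None,fx=2.5,fy=2.5,interpolation=cv2.INTER_CUBIC))
E
```

```text
time_s: 5.53
tool_pos: [0.3711, 0.2132, 0.1016]
tool_rot: [180.0, 0.1, 122.4]
force: [3.4, -0.6, -1.4]
grip_width: 0.0089
grasp_force: 30.0
time_s: 5.7
tool_pos: [0.371, 0.2136, 0.1016]
tool_rot: [180.0, 0.0, 122.6]
force: [1.9, 1.7, -2.1]
grip_width: 0.0088
grasp_force: 30.0
gauge [0.66957703 0.20556505] 22.541883785656786
[[-0.5, -1.2], [0.6, -0.7], [0.8, 0.3], [-0.0, 1.4], [-0.3, -1.1], [2.9, -1.0], [0.0, 0.7], [0.2, -0.7], [-1.3, 0.8], [-2.6, 0.8]]
0.1714445750369191
theta -280.6045209579896
```

View pics/d2.png

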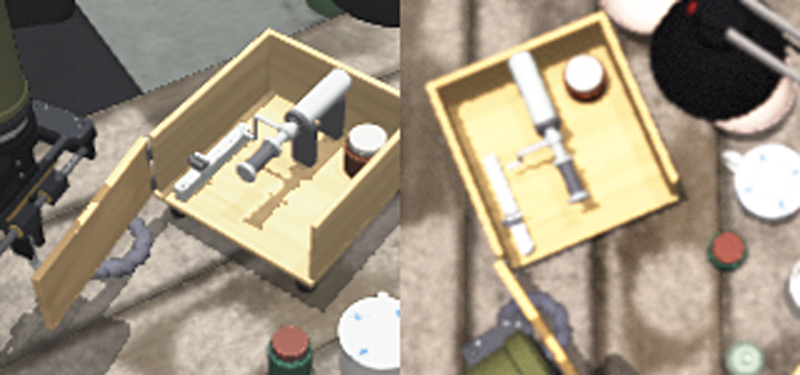

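```bash
python3 -m jog '[[0,0,0,0,0,0,0.05],[0,0,0,0,0,0,0.05],[0,0,0,0,0,0,0.05],[0,0,0,0,0,0,0.05],[0,0,-0.01,0,0,0,0.05],[0,0,-0.03,0,0,0,0.05],[0,0,-0.03,0,0,0,0.05],[0,0,-0.03,0,0,0,0.05],[0,0,0,0,0,0,0.05]]'
python3 - <<'E'
from fit import *
g=p[:2]+R(p[2])@[-.045,0]; print(g); go(g[0],g[1],.2,202.54)
im={n:np.mean([env.read_camera(n) for _ in range(4)],0).astype(np.uint8) for n in("scene","top")}
for n in im: cv2.imwrite(f"pics/{n}_b.png",im[n])
a=im["scene"][138:180,268:318]; b=im["top"][165:215,260:310]
a=cv2.copyMakeBorder(a,0,8,0,0,cv2.BORDER_CONSTANT)
cv2.imwrite("pics/m.png",cv2.resize(np.hstack([a,b]),None,fx=8,fy=8,interpolation=cv2.INTER_CUBIC))
E
```

```text
time_s: 6.55
tool_pos: [0.3731, 0.2157, 0.2083]
tool_rot: [179.4, -0.1, 122.5]
force: [1.3, 0.1, 0.5]
grip_width: 0.0492
grasp_force: 0.0
gauge [0.66957703 0.20556505] 22.541883785656786
[[-0.5, -1.2], [0.6, -0.7], [0.8, 0.3], [-0.0, 1.4], [-0.3, -1.1], [2.9, -1.0], [0.0, 0.7], [0.2, -0.7], [-1.3, 0.8], [-2.6, 0.8]]
[0.62801505 0.18831391]
pos [0.3731 0.2157 0.2083] rot [ 1.7939e+02 -7.0000e-02  1.2247e+02] t 6.55 F [1.3 0.1 0.5] w 0.0492 q7 -3.1
tool shift -0.16 0.2003 0.0083 turn z -1.397
```

View pics/m.png

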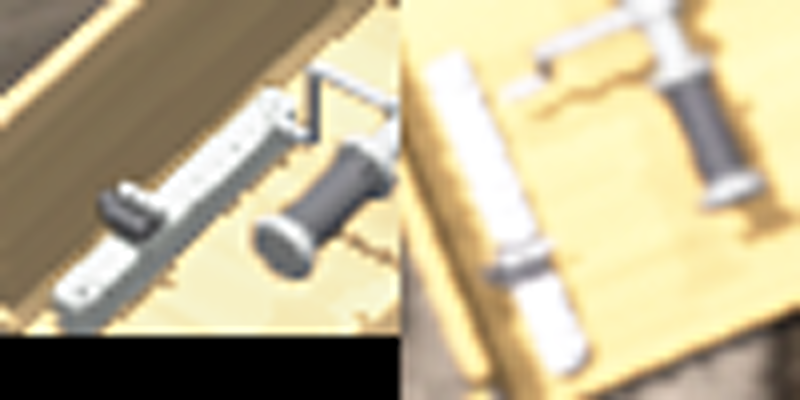

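```bash
python3 - <<'E'
from fit import *
T=lambda u,v:((u-400+.5)/8-.5+260,(v+.5)/8-.5+165)
S=lambda u,v:((u+.5)/8-.5+268,(v+.5)/8-.5+138)
print("pointer top",cup("top",T(507,97),.078),cup("top",T(540,80),.078))
print("fin top",cup("top",T(546,246),.078),cup("top",T(503,262),.078))
print("fin scene",cup("scene",S(164,211),.078),cup("scene",S(122,186),.078))
print("pointer scene",cup("scene",S(303,135),.076),cup("scene",S(288,126),.076))
for x in(-.055,-.05,.006):
  print(x,[((proj(n,w(p,np.array([x,y,.076])))[0]-o)*8+a).round().tolist() for y in(.063,.067,.08) for n,o,a in(("top",(260,165),(400,0)),("scene",(268,138),0))])
E
```

```text
gauge [0.66957703 0.20556505] 22.541883785656786
[[-0.5, -1.2], [0.6, -0.7], [0.8, 0.3], [-0.0, 1.4], [-0.3, -1.1], [2.9, -1.0], [0.0, 0.7], [0.2, -0.7], [-1.3, 0.8], [-2.6, 0.8]]
pointer top [0.00450245 0.06225566] [0.00563603 0.04879941]
fin top [-0.0522318   0.06982347] [-0.05155866  0.08636662]
fin scene [-0.05332576  0.06315511] [-0.05276825  0.08243835]
pointer scene [0.00616818 0.04777096] [0.00652913 0.05475811]
-0.055 [[563.0, 243.0], [158.0, 214.0], [553.0, 247.0], [149.0, 209.0], [520.0, 261.0], [120.0, 193.0]]
-0.05 [[558.0, 231.0], [167.0, 206.0], [548.0, 235.0], [158.0, 201.0], [515.0, 249.0], [129.0, 185.0]]
0.006 [[501.0, 92.0], [265.0, 113.0], [491.0, 96.0], [256.0, 109.0], [458.0, 110.0], [228.0, 93.0]]
```

```bash
python3 -m jog '[[-0.02,0.025,0.001,0,0,0,0.05],[-0.02,0.025,0.001,0,0,0,0.05],[-0.02,0.025,0.001,0,0,0,0.05],[-0.02,0.025,0.001,0,0,0,0.05],[-0.02,0.025,0.001,0,0,0,0.05],[-0.02,0.025,0.001,0,0,0,0.05],[-0.02,0.025,0.001,0,0,0,0.05],[-0.02,0.025,0.001,0,0,0,0.05],[0,0,0,0,0,-0.0998,0.05],[0,0,0,0,0,-0.0998,0.05],[0,0,0,0,0,-0.0998,0.05],[0,0,0,0,0,-0.0998,0.05]]'
python3 -m jog '[[0,0,0,0,0,-0.0998,0.05],[0,0,0,0,0,-0.0998,0.05],[0,0,0,0,0,-0.0998,0.05],[0,0,0,0,0,-0.0998,0.05],[0,0,0,0,0,-0.0998,0.05],[0,0,0,0,0,-0.0998,0.05],[0,0,0,0,0,-0.0998,0.05],[0,0,0,0,0,-0.0998,0.05],[0,0,0,0,0,-0.0998,0.05],[0,0,0,0,0,-0.0998,0.05],[0,0,0,0,0,0,0.05],[0,0,0,0,0,0,0.05]]'
python3 -c "
from h import *
go(.628,.1883,.096,202.54)"
```

```text
time_s: 7.95
tool_pos: [0.6246, 0.1859, 0.1919]
tool_rot: [-179.9, -0.1, 145.6]
force: [-0.1, 0.3, -0.1]
grip_width: 0.0499
grasp_force: 0.0
time_s: 8.95
tool_pos: [0.6245, 0.186, 0.1927]
tool_rot: [180.0, -0.1, -157.6]
force: [0.1, 1.0, 0.1]
grip_width: 0.05
grasp_force: 0.0
pos [0.6245 0.186  0.1927] rot [ 1.7999e+02 -8.0000e-02 -1.5764e+02] t 8.95 F [0.1 1.  0.1] w 0.05 q7 96.2
tool shift -0.0041 0.0008 0.0967 turn z -0.003
```

```bash
python3 -m jog '[[-0.004,0.001,0.02,0,0,0,0.05],[0,0,0.02,0,0,0,0.05],[0,0,0.015,0,0,0,0.05],[0,0,0.012,0,0,0,0.05],[0,0,0.012,0,0,0,0.05],[0,0,0.01,0,0,0,0.05],[0,0,0.008,0,0,0,0.05],[0,0,0,0,0,0,0.05]]' 
python3 -m jog '[[0,0,0,0,0,0,0],[0,0,0,0,0,0,0],[0,0,0,0,0,0,0],[0,0,0,0,0,0,0],[0,0,0,0,0,0,0],[0,0,0,0,0,0,0],[0,0,0,0,0,0,0],[0,0,0,0,0,0,0]]' 35
python3 -c "
from h import *
go(.628,.1883,.096,202.54)"
```

```text
time_s: 9.62
tool_pos: [0.6271, 0.1883, 0.0947]
tool_rot: [180.0, -0.2, -157.5]
force: [-0.5, 0.2, -0.1]
grip_width: 0.0497
grasp_force: 0.0
time_s: 10.28
tool_pos: [0.6282, 0.1889, 0.097]
tool_rot: [180.0, 0.0, -157.5]
force: [-1.0, 0.7, 1.7]
grip_width: 0.0169
grasp_force: 35.0
pos [0.6282 0.1889 0.097 ] rot [ 1.7998e+02  3.0000e-02 -1.5746e+02] t 10.28 F [-1.   0.7  1.7] w 0.0169 q7 96.9
tool shift 0.0005 -0.0005 0.001 turn z -0.000
```

```bash
python3 -m jog '[[0.003,0,0,0,0,0,0],[0.005,0,0,0,0,0,0],[0.006,0,0,0,0,0,0],[0.006,0,0,0,0,0,0],[0.006,0,0,0,0,0,0],[0.006,0,0,0,0,0,0],[0.006,0,0,0,0,0,0],[0.005,0,0,0,0,0,0],[0.004,0,0,0,0,0,0],[0.003,0,0,0,0,0,0],[0,0,0,0,0,0,0],[0,0,0,0,0,0,0]]' 
python3 - <<'E'
from h import *
go(.628,.1883,.096,202.54)
o=env.get_obs()["tool_pos"][:2]-[.6282,.1889]; print("pull",np.hypot(*o))
im={n:np.mean([env.read_camera(n) for _ in range(4)],0).astype(np.uint8) for n in("scene","top")}
a=im["scene"][138:188,258:308]; b=im["top"][165:215,260:310]
cv2.imwrite("pics/m2.png",cv2.resize(np.hstack([a,b]),None,fx=8,fy=8,interpolation=cv2.INTER_CUBIC))
E
```

```text
time_s: 11.28
tool_pos: [0.5831, 0.17, 0.0971]
tool_rot: [-180.0, 0.3, -157.5]
force: [7.8, 2.6, -3.3]
grip_width: 0.0169
grasp_force: 35.0
pos [0.5831 0.17   0.0971] rot [-179.99    0.26 -157.47] t 11.28 F [ 7.8  2.6 -3.3] w 0.0169 q7 96.7
tool shift -0.0485 -0.0002 0.0011 turn z -0.000
pull 0.04887537331676367
```

View pics/m2.png

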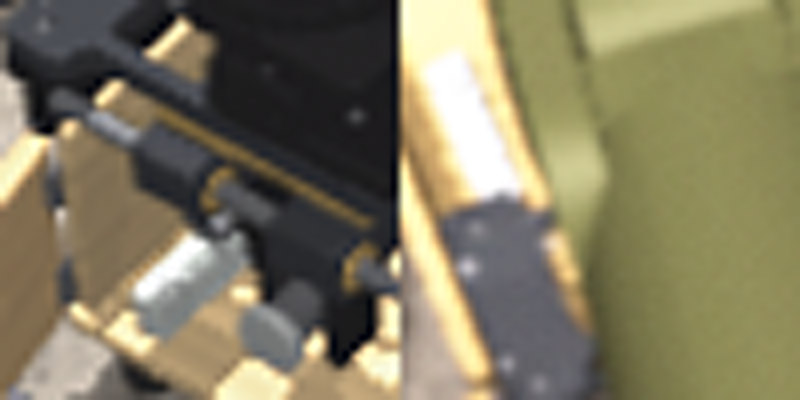

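```bash
python3 - <<'E'
from fit import *
xs=np.arange(.025,-.075,-.00025); ys=np.arange(.095,.025,-.00025)
X,Y=np.meshgrid(xs,ys,indexing='ij'); out=[]
for n in("top","scene"):
    P=np.c_[X.ravel(),Y.ravel()]@R(p[2]).T+p[:2]; uv=proj(n,np.c_[P,np.full(len(P),.077)]).reshape(*X.shape,2).astype(np.float32)
    I=cv2.imread(f"pics/{n}_b.png"); r=cv2.remap(I,uv[...,0],uv[...,1],cv2.INTER_CUBIC)
    for k,x in enumerate(np.arange(.02,-.075,-.01)):
        i=int(round((.025-x)/.00025)); cv2.line(r,(0,i),(8,i),(0,0,255),1); 
    out.append(r)
r=np.hstack(out); print(r.shape); cv2.imwrite("pics/rect.png",cv2.resize(r,None,fx=1.4,fy=1.4,interpolation=cv2.INTER_CUBIC))
E
```

```text
gauge [0.66957703 0.20556505] 22.541883785656786
[[-0.5, -1.2], [0.6, -0.7], [0.8, 0.3], [-0.0, 1.4], [-0.3, -1.1], [2.9, -1.0], [0.0, 0.7], [0.2, -0.7], [-1.3, 0.8], [-2.6, 0.8]]
(400, 560, 3)
```

View pics/rect.png

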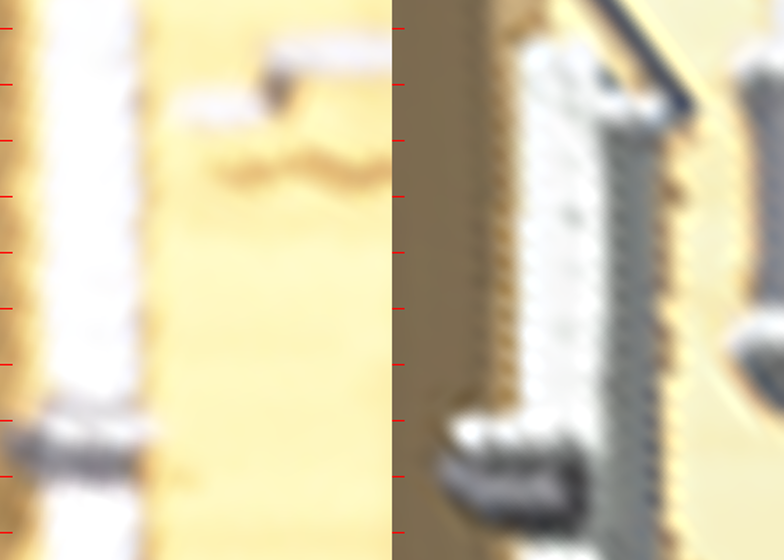

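```bash
python3 -m jog '[[0.003,0,0,0,0,0,0],[0.003,0,0,0,0,0,0],[0.0025,0,0,0,0,0,0],[0,0,0,0,0,0,0],[0,0,0,0,0,0,0],[0,0,0,0,0,0,0]]' 
python3 -c "
from h import *
go(.628,.1883,.096,202.54)
o=env.get_obs()['tool_pos'][:2]-[.6282,.1889]; print('pull',np.hypot(*o))
cv2.imwrite('pics/end.png',np.vstack([env.read_camera('scene')[100:300,200:400],env.read_camera('top')[110:310,230:430]]).repeat(1,0))"
```

```text
time_s: 12.18
tool_pos: [0.5757, 0.1668, 0.097]
tool_rot: [-180.0, 0.3, -157.5]
force: [8.4, 3.2, -2.8]
grip_width: 0.017
grasp_force: 35.0
pos [0.5757 0.1668 0.097 ] rot [-179.98    0.29 -157.47] t 12.18 F [ 8.4  3.2 -2.8] w 0.017 q7 96.6
tool shift -0.0566 -0.0002 0.001 turn z -0.000
pull 0.056989245885686275
```

View pics/end.png

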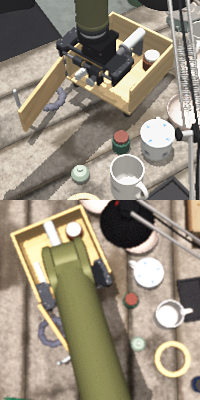

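The door is still open, the other objects are where they were, and the rod is held at 57.0 mm of pull against 57.2 mm measured. I'm handing it in.

```bash
python3 -c "
from cell import env
print(env.sign_off())"
```

```text
the job is handed in; nothing more can be done
None
```

I handed the job in with the door open to about 1.39 rad and the rod held at 57.0 mm of pull, against about 57.2 mm measured for the mark; the gripper hid pointer and mark at the end, so I couldn't confirm the final alignment by camera.

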